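# Lock off the infeed: throw the lever, hang the eye paddle

## Robot

A 7-joint arm with a two-finger parallel gripper is mounted at the origin on the work surface. World frame = base frame: x ahead of the robot, y to its left, z up, the work surface at z = 0. Lengths are in m, angles in rad, forces in N, time in s.
With the tool pointing down it reaches from about 0.4 to 0.85 m from the base axis. Payload 4.5 kg.
Tool frame: the origin (TCP) lies between the finger pads; the fingertips stand r.tip_reach ahead of it and the grasp point (between the pads) lies 3 mm ahead of it (r.tip_reach is the distance from the TCP to the fingertips, in m); z points along the fingers, y is the line along which they close (so a half turn about z gives the same grasp; the last joint's range is limited). The gripper opens to 88 mm and grips with 3 to 60 N. Pads are 18 mm wide; open, the fingers measure 123 mm over their backs; the gripper's body (75 mm by 187 mm) begins 45 mm behind the grasp point.
Start: joints at [1.196, 0.689, -0.195, 1.565, 0.157, 0.902, -0.215], TCP at [0.248, -0.574, 0.261] pointing down, gripper open.
Joint ranges: [-3.01, 3.01], [-0.46, 2.08], [-1.47, 1.51], [0.13, 2.56], [-1, 4.14], [0.04, 2.09], [-2.66, 2.66]. Speed limits (rad/s): [2.57, 2.57, 3.14, 3.14, 3.14, 3.14, 3.14].

## Interface

Orientations are given as a unit quaternion [x, y, z, w].
In Python, from plant import r gives the robot as it stands.
- The arm moves only by the tool step_arm, never from a script. Its argument "motion" is a list of rows, each an object with "dp": the shift along the tool's x, y, z in mm, a list of three; "twist": the turn, a rotation vector about the tool's x, y, z in rad, a list of three; "hand": the opening, from -1 (shut) to 1 (fully open). In form: [{"dp": [dx, dy, dz], "twist": [rx, ry, rz], "hand": hand}, ...]. A call has 1 to 5 rows; each row is the pose to reach, as a shift and turn from the pose commanded when the call began, along the tool's axes at that moment; what a row does not reach only later rows make up. A row lasts 1/8 s, in which the tool goes at most 62.5 mm and 10.7 degrees, less where a joint would pass 70% of its speed; a pose out of reach is approached as far as the arm can. A call with a gripper value outside its range is refused whole. The fingers move at their own pace and stop on an object; "force" is the grip in N (left out, the last holds). Time passes only in rows, so rows that repeat a pose let the fingers close. It gives the time, the measured TCP pose, the force, the opening and the grip force at its end, in the units of the state.
- r.get_state(): the state, without advancing time (a new reading comes with each control period).
- r.snapshot(name): name is "scene" or "top"; returns a dict with "pixels" (420x560x3 uint8, red, green, blue), "depth" (420x560 float32, m along the optical axis (not along the pixel's ray), 0 where there is no reading), "fx", "fy", "cx", "cy" (pixels), "xyz" and "orientation" of the camera in the world. Camera axes: x right, y down, z forward; pixel columns grow to the right and rows downward; lengths in m; the calibration is good to about 2 mm. A picture is of the moment at which its call begins.
- r.finish_job(): hands the job in; it is judged then, once.
Trained networks look in the newest picture that a camera, given by its name, has taken for a name from the list of things; names that differ only in an ending like _2 or _b are one class to them, and where a whole thing is asked for, a point or a joint stands for the part that bears it (a point fixed in the world has none). Each returns a list of dicts, best first, with "score" (0 to 1); they miss things now and then, are a little off and sometimes report something else, mostly with a low value. They report only what shows in the picture. A call takes as long as a camera call.
- r.search_frame(camera, thing): "at" ([x, y, z] in m, in the coordinates of the camera as it stood for that picture, good to about 4 mm: the middle of the surface that is visible of it).
The state is a dict: "clock": time; "q": joint angles; "qd": joint speeds; "joint_torque": joint torques, N m; "tool_pos": TCP position; "eef_rot": TCP orientation; "contact_force": force on the tool from outside, world axes, zero at the start; "moment": the same for the moment, N m; "opening": opening from 0.0 (shut) to 1.0 (fully open); "finger_force": force on a finger pad.
Only numpy, scipy, OpenCV 4.12 (cv2) and the standard library are available. Lean on these libraries where they do the work, as an engineer would, in place of code of your own. Each camera call takes 0.05 s, during which the arm holds its last target. There are 200 camera calls.

## Task

The infeed is to be cleaned: first throw the lever on the grey switch box right over, away from the robot, to off. Then take the white paddle with the round eye (not the scraper, which has none) and hang it by its eye on the upturned hook of the stand, so that it dangles there freely. Leave the jars and the scraper where they are.

Things in the scene. Friction and masses are not known exactly. Their poses are not given: they have to be found in the camera images.
- switchbox: grey switch box fixed to the bench, 110 x 110 x 60 mm high; origin at the centre of its underside; its -x side roughly faces the robot (yaw differs), z up. A dark lever block (70 along x, 50 along y, 25 mm high) sits centred on its top and bears the lever. Box and hook stand may each be on the left or the right
- lever (a joint): toggle lever, rad: 0 = leaning 0.5 rad towards the box's -x (on), 1.0 = leaning 0.5 rad towards the box's +x (off, its stop). Hinge along the box's y, on the box's centre line, 82 mm above the bench; it stays where it is left (under 1 N at the tip)
- lever_tip (a point): centre of the black ball (26 mm diameter) at the lever's end, 80 mm from the hinge, on a 10 mm steel rod; moves with the lever (about 152 mm above the bench at either end, 162 mm in the middle)
- hookstand: fixed hook stand: round dark foot, 110 mm diameter, 12 high, and a 10 mm thick steel wire in the plane y = 0 (middle line): upright at x = +40 mm to height 236, bar towards -x falling to the bend (x = -20, height 225), upturned tip to x = -32, height 262. Origin at the foot's underside centre, z up; the tip (-x side) roughly faces the robot
- hook_tip (a point): end of the upturned tip of the hook (centre of its round end, radius 5 mm), 262 mm above the bench
- hook_bend (a point): bend at the foot of the upturned tip, middle of the wire, 225 mm above the bench
- paddle: white plastic paddle lying flat, 10 mm thick, about 0.1 kg: handle 40 mm wide from x = -92 to +28 mm, then a square head 64 x 64 mm from x = +28 to +92 mm with a 30 mm round through hole (the eye) in it. Origin on the handle's centre line at the underside, 7 mm from the centre of mass; x points to the eye, z is the thickness
- eye (a point): centre of the paddle's eye, 60 mm along x from the paddle's origin, at mid thickness (5 mm)
- scraper: bystander: white plastic scraper without a hole, lying flat: handle 115 x 36 x 10 mm, then a thinner blade 55 x 85 x 6 mm; x points to the blade; origin at the underside, on the centre line, 85 mm from the handle's end and from the blade's edge
- jar0: bystander: closed glass jar, dark contents, red lid and label, 66 mm diameter, 80 mm tall; origin at the centre of its underside
- jar1: bystander: closed glass jar, dark contents, red lid and label, 66 mm diameter, 80 mm tall; origin at the centre of its underside
- jar2: bystander: closed glass jar, dark contents, red lid and label, 66 mm diameter, 80 mm tall; origin at the centre of its underside
- jar3: bystander: closed glass jar, dark contents, red lid and label, 66 mm diameter, 80 mm tall; origin at the centre of its underside

How it is judged:
On the way, in this order (a step that is already met when the one before it is completed fails the run):
1. the lever is thrown over away from the robot to off (past 0.85 of its 1.0 rad) (value of joint lever above 0.85 rad), for 0.2 s.
2. after that, the paddle, let go by the fingers, hangs by its eye on the hook (x of eye in the frame of hookstand between -0.036 and 0.036 m and y of eye in the frame of hookstand between -0.015 and 0.015 m and z of eye in the frame of hookstand between 0.2 and 0.236 m and angle between paddle's own x axis and vertical below 0.35 rad and contact force between paddle and the fingers below 0.1 N), for 0.2 s.
At the end, for the whole second after the job is handed in: Lever past 0.85 rad. Paddle released, hanging by its eye on the hook's bar, head up, within 20 degrees of plumb; eye centre 200 to 236 mm above the bench, within 15 mm sideways of the bar and 36 mm fore or aft of the stand's centre; at rest (under 30 mm/s, 0.4 rad/s) (all of step 2 and value of joint lever above 0.85 rad and linear speed of paddle below 0.03 m/s and angular speed of paddle below 0.4 rad/s); the robot touches nothing.
It fails at once if the scraper or a jar is pushed more than 30 mm, or a jar is tipped over by more than 0.35 rad (distance of any of scraper, jar0, jar1, jar2, jar3 from where it was at the start of the episode above 0.03 m or angle between any of jar0, jar1, jar2, jar3's own z axis and vertical above 0.35 rad).
It also fails if it takes over 70 s, if anything falls off the work surface, if the arm or the gripper's body presses on something with over 40 N, if the wrist force passes 120 N, or if a joint passes its speed limit or range.

## Working session

There is one attempt and no reset: what is moved stays moved. The work goes in short steps, Python scripts to look and compute and a tool call to move; the robot and the scene stay as the last step left them, time stands still between calls to the robot, and variables do not carry over. Pictures are saved under pics/ and viewed, at most 10 in all, crops included, and the job is handed in when it is done.

Besides the shell and the picture viewer there is one more tool, called after "Call:" in YAML: its name, and indented under it one key for each argument. step_arm: Moves the arm, as the interface text tells. Its arguments: {"type":"object","properties":{"motion":{"type":"array"},"force":{"type":"number"}},"required":["motion"]}

```bash
mkdir -p pics; ls; cat > h.py <<'E'
import numpy as np, cv2
from scipy.spatial.transform import Rotation as R
from plant import r
def snap(name,fn=None):
    s=r.snapshot(name)
    if fn: cv2.imwrite('pics/'+fn,cv2.cvtColor(np.asarray(s['pixels']),cv2.COLOR_RGB2BGR))
    return s
def cloud(s):
    d=np.asarray(s['depth']);v,u=np.mgrid[:d.shape[0],:d.shape[1]]
    p=np.stack([(u-s['cx'])/s['fx']*d,(v-s['cy'])/s['fy']*d,d],-1)
    w=p@R.from_quat(s['orientation']).as_matrix().T+np.array(s['xyz'])
    w[d==0]=np.nan
    return w
def towold(s,p): return R.from_quat(s['orientation']).apply(p)+np.array(s['xyz'])
E
python3 - <<'E'
from h import *
st=r.get_state(); print({k:np.round(st[k],3) for k in st}, r.tip_reach)
for c in ('scene','top'):
    s=snap(c,c+'0.png'); print(c,s['xyz'],s['orientation'],s['fx'])
    for t in ('switchbox','lever_tip','hookstand','hook_tip','hook_bend','paddle','eye','scraper','jar0'):
        print(t,[(np.round(towold(s,d['at']),3).tolist(),round(d['score'],2)) for d in r.search_frame(c,t)[:5]])
E
```

```text
pics
{'clock': np.float64(0.0), 'q': array([ 1.196,  0.69 , -0.195,  1.566,  0.157,  0.903, -0.215]), 'qd': array([-0.   , -0.   , -0.002,  0.   , -0.001,  0.   , -0.   ]), 'joint_torque': array([ 0.0000e+00, -5.2756e+01, -1.2660e+00, -1.5343e+01, -5.3000e-02,
        7.0000e-03,  0.0000e+00]), 'tool_pos': array([ 0.248, -0.573,  0.26 ]), 'eef_rot': array([ 0.979,  0.203, -0.   , -0.001]), 'contact_force': array([ 0.336, -0.659,  0.   ]), 'moment': array([ 0.03 , -0.053,  0.04 ]), 'finger_force': np.float64(0.0), 'opening': np.float64(1.002)} 0.022
scene [1.40071789 0.45139828 0.94221349] [ 0.45701679  0.77604194 -0.37316052 -0.22281335] 464.10250515256797
switchbox [([0.587, 0.351, 0.061], 0.92)]
lever_tip [([0.536, 0.343, 0.149], 0.62)]
hookstand []
hook_tip [([0.586, -0.301, 0.012], 0.64)]
hook_bend [([0.585, -0.302, 0.014], 0.86), ([0.742, -0.193, 0.057], 0.69)]
paddle [([0.476, 0.022, 0.012], 0.73)]
eye [([0.478, 0.024, 0.008], 0.57), ([0.586, -0.301, 0.011], 0.22)]
scraper [([0.712, 0.025, 0.008], 0.88)]
jar0 [([0.713, 0.194, 0.082], 0.88), ([0.741, -0.195, 0.058], 0.71), ([0.394, -0.201, 0.053], 0.69), ([0.401, 0.252, 0.055], 0.67)]
top [ 0.41293169 -0.02116086  1.22955121] [-0.69656017  0.71525659 -0.03362095  0.04562416] 452.49658664986646
switchbox [([0.554, 0.336, 0.061], 0.76), ([0.579, -0.304, 0.012], 0.63)]
lever_tip [([0.526, 0.34, 0.163], 0.7)]
hookstand [([0.575, -0.303, 0.014], 0.88)]
hook_tip [([0.575, -0.304, 0.011], 0.62), ([0.556, 0.335, 0.059], 0.35), ([0.375, -0.203, 0.078], 0.3)]
hook_bend [([0.572, -0.301, 0.01], 0.58)]
paddle [([0.474, 0.024, 0.012], 0.89)]
eye [([0.471, 0.024, 0.013], 0.58), ([0.527, 0.336, 0.165], 0.3)]
scraper [([0.718, 0.025, 0.005], 0.81)]
jar0 [([0.706, 0.199, 0.076], 0.93), ([0.719, -0.207, 0.077], 0.92), ([0.373, -0.204, 0.078], 0.9), ([0.38, 0.24, 0.079], 0.58)]
```

View pics/top0.png

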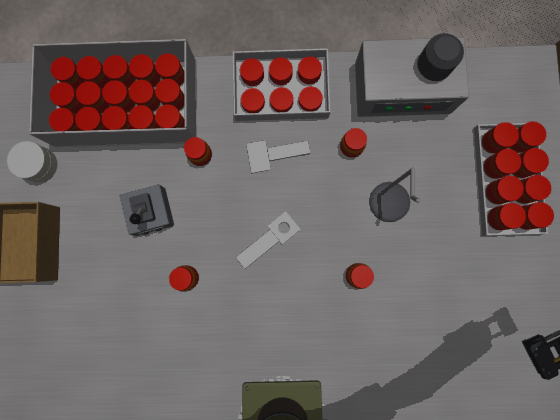

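View pics/scene0.png

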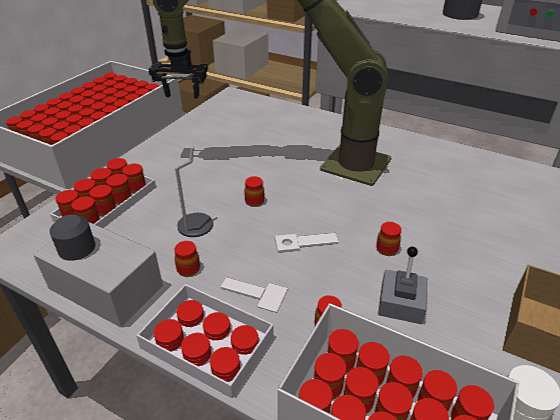

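```bash
python3 - <<'E'
from h import *
from scipy import ndimage
for c in ('top','scene'):
    s=snap(c); w=cloud(s); p=np.asarray(s['pixels']).astype(int); z=w[...,2]
    white=(p.min(-1)>150)&(z>0.004)&(z<0.02)&(abs(w[...,1])<0.2)&(w[...,0]>0.25)
    l,n=ndimage.label(white)
    for i in range(1,n+1):
        m=l==i
        if m.sum()<200: continue
        q=w[m][:,:2].astype(np.float32); 
        print(c,m.sum(),'mean',q.mean(0).round(4),np.median(w[m][:,2]).round(4),cv2.minAreaRect(q),)
    # box top
    x,y=w[...,0],w[...,1]
    m=(z>.052)&(z<.068)&(y>.24)&(y<.45)&(x>.45)&(x<.7)
    l,n=ndimage.label(m); k=np.argmax(np.bincount(l.ravel())[1:])+1
    print('box',cv2.minAreaRect(w[l==k][:,:2].astype(np.float32)))
    m=(z>.135)&(y>.24)&(y<.45)&(x>.4)&(x<.7); print('tip',m.sum(),np.nanmean(w[m],0),np.nanmax(z[m]))
    m=(z>.006)&(z<.02)&(y>-.4)&(y<-.2)&(x>.5)&(x<.68); q=w[m][:,:2].astype(np.float32); print('foot',m.sum(),cv2.minEnclosingCircle(q), q.min(0),q.max(0))
    m=(z>.1)&(z<.3)&(y>-.42)&(y<-.2)&(x>.48)&(x<.68)
    vs,us=np.where(m); print('wire',m.sum()); 
    for v,u in list(zip(vs,us))[::max(1,len(vs)//25)]: print(u,v,w[v,u].round(3))
E
```

```text
top 388 mean [0.7081 0.0467] 0.0063 ((0.7066828012466431, 0.0478871613740921), (0.08304713666439056, 0.05160077288746834), 9.71322250366211)
top 468 mean [ 0.7204 -0.0369] 0.0093 ((0.7205748558044434, -0.035887278616428375), (0.03413979336619377, 0.11259927600622177), 9.246374130249023)
top 394 mean [ 0.5079 -0.0169] 0.0096 ((0.5078511238098145, -0.016935303807258606), (0.062272872775793076, 0.06203177198767662), 37.69148254394531)
top 572 mean [0.4515 0.0551] 0.0095 ((0.45165255665779114, 0.055289559066295624), (0.036268822848796844, 0.11659205704927444), 37.06455612182617)
box ((0.5613595247268677, 0.3474597930908203), (0.11234866082668304, 0.11055286228656769), 13.635785102844238)
tip 92 [0.52623549 0.33690317 0.16151854] 0.16880870136255788
foot 1183 ((0.5592897534370422, -0.30422067642211914), 0.09132393449544907) [ 0.51677287 -0.38895896] [ 0.6239083  -0.21948238]
wire 251
411 168 [ 0.614 -0.304  0.238]
410 170 [ 0.61  -0.302  0.235]
412 171 [ 0.606 -0.305  0.241]
413 172 [ 0.605 -0.307  0.239]
412 173 [ 0.602 -0.305  0.239]
410 174 [ 0.601 -0.302  0.235]
407 175 [ 0.606 -0.305
[... 1303 characters left out ...]
546 -0.306  0.244]
193 157 [ 0.542 -0.303  0.236]
192 160 [ 0.548 -0.303  0.23 ]
188 162 [ 0.564 -0.304  0.231]
188 163 [ 0.568 -0.301  0.232]
188 164 [ 0.567 -0.302  0.228]
178 166 [ 0.605 -0.305  0.241]
179 167 [ 0.603 -0.303  0.238]
176 169 [ 0.613 -0.306  0.236]
176 172 [ 0.613 -0.308  0.225]
178 174 [ 0.612 -0.302  0.221]
179 177 [ 0.608 -0.304  0.207]
177 180 [ 0.611 -0.311  0.196]
178 183 [ 0.614 -0.306  0.19 ]
180 185 [ 0.612 -0.302  0.184]
180 188 [ 0.613 -0.303  0.173]
179 191 [ 0.612 -0.309  0.16 ]
182 193 [ 0.607 -0.304  0.151]
183 196 [ 0.605 -0.304  0.14 ]
182 199 [ 0.614 -0.301  0.135]
183 202 [ 0.611 -0.302  0.122]
182 205 [ 0.613 -0.306  0.111]
183 208 [ 0.615 -0.301  0.104]
```

Top view: switch box at about (147,210), with its ball at (136,217). The paddle's eye is at (284,227) and its handle runs down-left to (240,262). The hook stand is at (390,200), tip near (417,199). Positions agree with the given sizes. I'll do the lever first, with shut fingers.

```bash
cat >> h.py <<'E'
def ori(yaw,tilt=0,d=None):
    """tool x at yaw (deg) pointing down, then fingers tipped by tilt (deg) towards heading d (deg)"""
    M=R.from_euler('z',yaw,degrees=True)*R.from_euler('x',180,degrees=True)
    if d is not None:
        a=np.deg2rad(d); M=R.from_rotvec(-np.deg2rad(tilt)*np.array([-np.sin(a),np.cos(a),0]))*M
    return M
def to(p,M):
    s=r.get_state(); C=R.from_quat(s['eef_rot'])
    print('t',round(float(s['clock']),2),'pos',np.round(s['tool_pos'],4),'dp',(C.inv().apply(np.array(p)-s['tool_pos'])*1000).round(1),'twist',(C.inv()*M).as_rotvec().round(3),'q',np.round(s['q'],2),'F',np.round(s['contact_force'],1),'open',round(float(s['opening']),3))
E
python3 -c "
from h import *
to([.42,-.1,.3],ori(193.6)); to([.488,.33,.24],ori(193.6))"
```

```text
t 1.1 pos [ 0.2485 -0.5735  0.2608] dp [ 345.6 -366.3  -39.3] twist [ 0.    0.   -2.97] q [ 1.2   0.69 -0.19  1.57  0.16  0.9  -0.22] F [-0.3  0.4 -0.3] open 1.007
t 1.1 pos [ 0.2485 -0.5735  0.2608] dp [ 579.  -733.8   20.7] twist [ 0.    0.   -2.97] q [ 1.2   0.69 -0.19  1.57  0.16  0.9  -0.22] F [-0.3  0.4 -0.3] open 1.007
```

Call:
step_arm:
  motion:
    - {"dp": [60,-60,-39],"twist": [0,0,-0.18],"hand": -1}
    - {"dp": [105,-105,-39],"twist": [0,0,-0.36],"hand": -1}
    - {"dp": [150,-150,-39],"twist": [0,0,-0.54],"hand": -1}
    - {"dp": [195,-195,-39],"twist": [0,0,-0.72],"hand": -1}
    - {"dp": [240,-240,-39],"twist": [0,0,-0.9],"hand": -1}

```text
clock: 1.72
tool_pos: [0.3618, -0.2872, 0.3]
eef_rot: [0.792, 0.611, 0.0, 0.001]
contact_force: [1.0, 0.7, 0.5]
opening: 0.456
finger_force: 0.0
```

```bash
python3 -c "
from h import *
to([.42,-.1,.3],ori(193.6)); to([.488,.33,.24],ori(193.6))"
```

```text
t 1.73 pos [ 0.3618 -0.2872  0.3   ] dp [ 1.958e+02  8.900e+00 -1.000e-01] twist [ 0.000e+00  2.000e-03 -2.065e+00] q [ 0.9   0.45 -0.48  1.98  0.29  0.78 -0.01] F [1.  0.7 0.5] open 0.456
t 1.73 pos [ 0.3618 -0.2872  0.3   ] dp [629.  -34.5  59.6] twist [ 0.000e+00  2.000e-03 -2.065e+00] q [ 0.9   0.45 -0.48  1.98  0.29  0.78 -0.01] F [1.  0.7 0.5] open 0.456
```

Call:
step_arm:
  motion:
    - {"dp": [60,0,0],"twist": [0,0,-0.18],"hand": -1}
    - {"dp": [120,0,0],"twist": [0,0,-0.36],"hand": -1}
    - {"dp": [180,0,0],"twist": [0,0,-0.54],"hand": -1}
    - {"dp": [240,0,0],"twist": [0,0,-0.72],"hand": -1}
    - {"dp": [300,-10,0],"twist": [0,0,-0.9],"hand": -1}

```text
clock: 2.35
tool_pos: [0.4301, 0.0053, 0.2999]
eef_rot: [0.447, 0.894, 0.0, 0.001]
contact_force: [1.3, 1.2, 0.2]
opening: 0.002
finger_force: 0.0
```

```bash
python3 -c "
from h import *
to([.485,.33,.24],ori(193.6))"
```

```text
t 2.35 pos [0.4301 0.0053 0.2999] dp [227.  238.5  60. ] twist [ 1.000e-03  2.000e-03 -1.165e+00] q [ 0.39  0.45 -0.75  2.05  0.43  0.79  0.03] F [1.3 1.2 0.2] open 0.002
```

Call:
step_arm:
  motion:
    - {"dp": [42,44,0],"twist": [0,0,-0.18],"hand": -1}
    - {"dp": [84,88,0],"twist": [0,0,-0.36],"hand": -1}
    - {"dp": [126,132,10],"twist": [0,0,-0.54],"hand": -1}
    - {"dp": [168,176,30],"twist": [0,0,-0.72],"hand": -1}
    - {"dp": [205,215,50],"twist": [0,0,-0.9],"hand": -1}

```text
clock: 2.98
tool_pos: [0.4803, 0.2983, 0.2491]
eef_rot: [0.014, 1.0, 0.0, 0.001]
contact_force: [1.5, -0.2, 0.8]
opening: 0.005
finger_force: 0.0
```

```bash
python3 -c "
from h import *
to([.485,.3295,.167],ori(193.6))"
```

```text
t 2.98 pos [0.4803 0.2983 0.2491] dp [-3.8 31.3 82.2] twist [ 0.     0.001 -0.265] q [-0.15  0.75 -0.88  1.74  0.69  0.98  0.25] F [ 1.5 -0.2  0.8] open 0.005
```

Call:
step_arm:
  motion:
    - {"dp": [-4,31,20],"twist": [0,0,-0.16],"hand": -1}
    - {"dp": [-4,31,40],"twist": [0,0,-0.265],"hand": -1}
    - {"dp": [-4,31,82],"twist": [0,0,-0.265],"hand": -1}
    - {"dp": [-4,31,82],"twist": [0,0,-0.265],"hand": -1}

```text
clock: 3.48
tool_pos: [0.4838, 0.3252, 0.165]
eef_rot: [-0.116, 0.993, -0.002, -0.002]
contact_force: [0.7, -0.4, -0.1]
opening: 0.005
finger_force: 0.0
```

```bash
python3 -c "
from h import *
from math import *
a=radians(13.6)
to([.561+.014*cos(a),.3475+.014*sin(a),.167],ori(193.6))"
```

```text
t 3.48 pos [0.4838 0.3252 0.165 ] dp [-94.3   4.   -2.5] twist [-0.004 -0.005 -0.005] q [-0.21  0.9  -0.86  1.76  0.85  0.91  0.36] F [ 0.7 -0.4 -0.1] open 0.005
```

Call:
step_arm:
  motion:
    - {"dp": [-20,2,0],"twist": [0,0,0],"hand": -1}
    - {"dp": [-40,4,-1],"twist": [0,0,0],"hand": -1}
    - {"dp": [-58,4,-2],"twist": [0,0,0],"hand": -1}
    - {"dp": [-75,4,-2],"twist": [0,0,0],"hand": -1}
    - {"dp": [-86,4,-2],"twist": [0,0,0],"hand": -1}

```text
clock: 4.1
tool_pos: [0.5683, 0.3511, 0.1712]
eef_rot: [-0.115, 0.993, 0.001, 0.001]
contact_force: [-1.2, 0.2, 0.1]
opening: 0.002
finger_force: 0.5
```

Call:
step_arm:
  motion:
    - {"dp": [-5,0,0],"twist": [0,0,0],"hand": -1}
    - {"dp": [-8,0,0],"twist": [0,0,0],"hand": -1}
    - {"dp": [-8,0,0],"twist": [0,0,0],"hand": -1}

```text
clock: 4.47
tool_pos: [0.5752, 0.3527, 0.1697]
eef_rot: [-0.116, 0.993, 0.0, 0.0]
contact_force: [-0.2, -0.1, 1.0]
opening: 0.005
finger_force: 0.0
```

```bash
python3 -c "
from h import *
from math import *
a=radians(13.6)
to([.561+.018*cos(a),.3475+.018*sin(a),.167],ori(193.6))
for c in('scene','top'):
    w=cloud(snap(c,c+'1.png'));x,y,z=w[...,0],w[...,1],w[...,2]
    m=(z>.09)&(z<.172)&(abs(y-.35)<.06)&(x>.5)&(x<.66);rel=(w[m]-[.561,.3475,0]);bx=rel@[cos(a),sin(a),0]
    for lo in(.09,.11,.13,.145,.16):
        k=(rel[:,2]>lo)&(rel[:,2]<lo+.012);print(c,lo,k.sum(),np.percentile(bx[k],[5,50,95]).round(3) if k.any() else '')
    print([(np.round(towold(r.snapshot(c),d['at']),3).tolist(),d['score']) for d in r.search_frame(c,'lever_tip')[:2]])
"
```

```text
t 4.47 pos [0.5752 0.3527 0.1697] dp [-3.  -1.7  2.7] twist [-0.     0.    -0.005] q [-0.21  0.99 -0.86  1.46  0.81  1.07  0.55] F [-0.2 -0.1  1. ] open 0.005
scene 0.09 62 [-0.006  0.004  0.012]
scene 0.11 7 [0.015 0.019 0.022]
scene 0.13 0 
scene 0.145 42 [0.02  0.044 0.049]
scene 0.16 107 [0.02  0.026 0.045]
[]
top 0.09 0 
top 0.11 0 
top 0.13 0 
top 0.145 0 
top 0.16 0 
[]
```

Lever rod leans at 0.51 rad past vertical, so it is at its stop. Retreat and go to the paddle.

Call:
step_arm:
  motion:
    - {"dp": [15,0,-5],"twist": [0,0,0],"hand": -1}
    - {"dp": [20,0,-45],"twist": [0,0,0],"hand": -1}
    - {"dp": [20,0,-90],"twist": [0,0,0],"hand": 0}

```text
clock: 5.05
tool_pos: [0.555, 0.3476, 0.26]
eef_rot: [-0.116, 0.993, -0.001, -0.001]
contact_force: [0.7, 0.2, -0.0]
opening: 0.1
finger_force: 0.0
```

```bash
cat >> h.py <<'E'
PD=-52.3; dv=np.array([np.cos(np.deg2rad(PD)),np.sin(np.deg2rad(PD)),0])
PO=np.array([.4712,.0303,0]); G=PO-.0375*dv+[0,0,.0265]; MG=ori(180+PD,-20,PD)
E
python3 -c "
from h import *
print(G,MG.as_matrix().round(2)); to(G+[0,0,.12],MG)"
```

```text
[0.44826774 0.05997088 0.0265    ] [[-0.57  0.79 -0.21]
 [ 0.74  0.61  0.27]
 [ 0.34  0.   -0.94]]
t 5.05 pos [0.555  0.3476 0.26  ] dp [ 170.2 -255.   114.1] twist [-0.202  0.309  1.134] q [-0.19  0.87 -0.92  1.44  0.72  1.19  0.59] F [ 0.7  0.2 -0. ] open 0.1
```

Call:
step_arm:
  motion:
    - {"dp": [34,-51,10],"twist": [-0.03,0.05,0.17],"hand": 1}
    - {"dp": [68,-102,20],"twist": [-0.06,0.09,0.34],"hand": 1}
    - {"dp": [102,-153,40],"twist": [-0.09,0.135,0.5],"hand": 1}
    - {"dp": [136,-204,60],"twist": [-0.12,0.18,0.67],"hand": 1}
    - {"dp": [170,-255,80],"twist": [-0.15,0.23,0.84],"hand": 1}

```text
clock: 5.68
tool_pos: [0.4507, 0.0644, 0.1812]
eef_rot: [0.302, 0.944, 0.06, -0.119]
contact_force: [1.3, -0.6, 0.6]
opening: 0.662
finger_force: 0.0
```

```bash
python3 -c "
from h import *
to(G+[0,0,.06],MG)"
```

```text
t 5.67 pos [0.4507 0.0644 0.1812] dp [-25.2  -8.9  91. ] twist [-0.048  0.079  0.288] q [ 0.39  0.81 -0.85  1.98  0.5   0.76  0.24] F [ 1.3 -0.6  0.6] open 0.662
```

Call:
step_arm:
  motion:
    - {"dp": [-13,-5,45],"twist": [-0.025,0.04,0.15],"hand": 1}
    - {"dp": [-25,-9,91],"twist": [-0.048,0.079,0.288],"hand": 1}
    - {"dp": [-25,-9,91],"twist": [-0.048,0.079,0.288],"hand": 1}
    - {"dp": [-25,-9,91],"twist": [-0.048,0.079,0.288],"hand": 1}

```text
clock: 6.18
tool_pos: [0.4491, 0.0627, 0.0882]
eef_rot: [0.43, 0.886, 0.077, -0.155]
contact_force: [-0.4, 0.3, -0.3]
opening: 1.005
finger_force: 0.0
```

```bash
python3 -c "
from h import *
to(G,MG); to(G,MG)"
```

```text
t 6.17 pos [0.4491 0.0627 0.0882] dp [-22.6  -2.5  57.5] twist [-0.001  0.001  0.009] q [ 0.36  0.96 -0.7   2.01  0.51  0.54  0.05] F [-0.4  0.3 -0.3] open 1.005
t 6.17 pos [0.4491 0.0627 0.0882] dp [-22.6  -2.5  57.5] twist [-0.001  0.001  0.009] q [ 0.36  0.96 -0.7   2.01  0.51  0.54  0.05] F [-0.4  0.3 -0.3] open 1.005
```

Call:
step_arm:
  motion:
    - {"dp": [-11,-2,28],"twist": [0,0,0.009],"hand": 1}
    - {"dp": [-20,-2,50],"twist": [0,0,0.009],"hand": 1}
    - {"dp": [-22,-2,56],"twist": [0,0,0.009],"hand": 1}
    - {"dp": [-22,-2,56],"twist": [0,0,0.009],"hand": 1}

```text
clock: 6.68
tool_pos: [0.4485, 0.0599, 0.0279]
eef_rot: [0.435, 0.884, 0.076, -0.156]
contact_force: [-0.2, 0.1, 0.4]
opening: 1.004
finger_force: 0.0
```

```bash
python3 -c "
from h import *
to(G,MG); snap('scene','grasp.png')
i=cv2.imread('pics/grasp.png')[180:320,220:420];cv2.imwrite('pics/g1.png',cv2.resize(i,None,fx=3.5,fy=3.5))"
```

```text
t 6.67 pos [0.4485 0.0599 0.0279] dp [-0.3 -0.1  1.4] twist [-0.001  0.001 -0.002] q [ 0.31  1.06 -0.61  2.02  0.59  0.43  0.02] F [-0.2  0.1  0.4] open 1.004
```

View pics/g1.png

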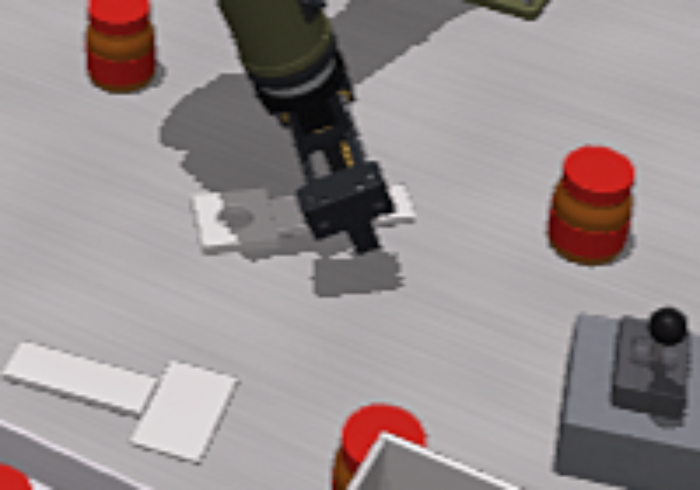

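The crop shows the fingers straddling the handle near its rear end (around (360,220)), with the eye clear at (235,215) and the lever thrown over at (665,325).

Call:
step_arm:
  motion:
    - {"dp": [0,0,1.5],"twist": [0,0,0],"hand": 1}
    - {"dp": [0,0,1.5],"twist": [0,0,0],"hand": -1}
    - {"dp": [0,0,1.5],"twist": [0,0,0],"hand": -1}
    - {"dp": [0,0,1.5],"twist": [0,0,0],"hand": -1}
    - {"dp": [0,0,1.5],"twist": [0,0,0],"hand": -1}
  force: 45

```text
clock: 7.35
tool_pos: [0.4474, 0.0595, 0.0252]
eef_rot: [0.436, 0.883, 0.075, -0.156]
contact_force: [-0.5, 0.1, 0.8]
opening: 0.567
finger_force: 0.0
```

Call:
step_arm:
  motion:
    - {"dp": [0,0,0],"twist": [0,0,0],"hand": -1}
    - {"dp": [0,0,0],"twist": [0,0,0],"hand": -1}
    - {"dp": [0,0,0],"twist": [0,0,0],"hand": -1}
  force: 45

```text
clock: 7.72
tool_pos: [0.4474, 0.0595, 0.0251]
eef_rot: [0.436, 0.883, 0.075, -0.156]
contact_force: [-0.9, -0.1, 0.7]
opening: 0.448
finger_force: 45.0
```

```bash
python3 -c "
from h import *
to(G+[0,0,.1],MG)"
```

```text
t 7.72 pos [0.4474 0.0595 0.0251] dp [ 34.5   0.6 -95.3] twist [-0.002  0.    -0.004] q [ 0.31  1.06 -0.6   2.02  0.59  0.43  0.02] F [-0.9 -0.1  0.7] open 0.448
```

Call:
step_arm:
  motion:
    - {"dp": [10,0,-29],"twist": [0,0,0],"hand": -1}
    - {"dp": [25,0,-69],"twist": [0,0,0],"hand": -1}
    - {"dp": [43,0,-118],"twist": [0,0,0],"hand": -1}
    - {"dp": [62,0,-170],"twist": [0,0,0],"hand": -1}
    - {"dp": [80,0,-220],"twist": [0,0,0],"hand": -1}

```text
clock: 8.35
tool_pos: [0.4476, 0.0599, 0.2609]
eef_rot: [0.436, 0.883, 0.075, -0.157]
contact_force: [0.5, -0.1, -0.3]
opening: 0.442
finger_force: 45.0
```

```bash
cat >> h.py <<'E'
T0=np.array([.4474,.0595,.0251]); 
ET=MG.inv().apply(PO+.06*dv+[0,0,.005]-T0)   # eye in tool frame
S=np.array([.571,-.305,0])
def hang(ex,ez,elev,yaw=0,ey=0):
    """TCP pose with the eye at stand coords ex,ey,ez (m), paddle x raised by elev deg above level"""
    M=ori(180+yaw,elev-20,yaw); return S+[ex,ey,ez]-M.apply(ET),M
E
python3 -c "
from h import *
print(ET)
st=r.get_state();C=R.from_quat(st['eef_rot']);s=snap('top','lift.png');w=cloud(s);p=np.asarray(s['pixels']).astype(int)
to(*hang(-.04,.32,0))
pe=C.apply(ET)+st['tool_pos'];print('pred eye',pe)
m=(p.min(-1)>140)&(w[...,2]>.18)&(abs(w[...,0]-pe[0])<.06)&(abs(w[...,1]-pe[1])<.06);q=w[m];print(m.sum(),q.mean(0),cv2.minAreaRect(q[:,:2].astype(np.float32)))
A=np.c_[q[:,:2],np.ones(len(q))];print('plane',np.linalg.lstsq(A,q[:,2],rcond=None)[0])
"
```

```text
[-0.09864317  0.00097453 -0.01451321]
t 8.4 pos [0.4502 0.0619 0.2665] dp [-239.5 -237.2 -165.4] twist [ 0.315  0.006 -0.859] q [ 0.5   0.71 -0.94  1.89  0.28  0.92  0.14] F [1.3 2.1 2.2] open 0.449
pred eye [ 0.50782291 -0.01703226  0.24083878]
0 [nan nan nan] ((0.0, 0.0), (0.0, 0.0), 0.0)
plane [0. 0. 0.]<string>:7: RuntimeWarning: Mean of empty slice.
  ret = um.true_divide(
```

Call:
step_arm:
  motion:
    - {"dp": [-20,-20,-30],"twist": [0.05,0,-0.12],"hand": -1}
    - {"dp": [-50,-50,-60],"twist": [0.1,0,-0.25],"hand": -1}
    - {"dp": [-80,-80,-90],"twist": [0.15,0,-0.4],"hand": -1}
    - {"dp": [-115,-115,-110],"twist": [0.2,0,-0.55],"hand": -1}
    - {"dp": [-150,-150,-130],"twist": [0.25,0,-0.7],"hand": -1}

```text
clock: 9.02
tool_pos: [0.442, -0.1801, 0.3306]
eef_rot: [0.082, 0.981, 0.015, -0.174]
contact_force: [0.9, 0.3, -1.1]
opening: 0.438
finger_force: 45.0
```

```bash
python3 -c "
from h import *
to(*hang(-.04,.32,0))"
```

```text
t 9.03 pos [ 0.442  -0.1801  0.3306] dp [  -8.4 -125.6  -13.4] twist [ 0.058 -0.001 -0.157] q [ 0.85  0.77 -1.11  1.62  0.53  1.52  1.03] F [ 0.9  0.3 -1.1] open 0.438
```

Call:
step_arm:
  motion:
    - {"dp": [-2,-35,-4],"twist": [0.02,0,-0.05],"hand": -1}
    - {"dp": [-5,-75,-9],"twist": [0.04,0,-0.1],"hand": -1}
    - {"dp": [-8,-110,-13],"twist": [0.058,0,-0.157],"hand": -1}
    - {"dp": [-8,-125,-13],"twist": [0.058,0,-0.157],"hand": -1}
    - {"dp": [-8,-125,-13],"twist": [0.058,0,-0.157],"hand": -1}

```text
clock: 9.65
tool_pos: [0.4322, -0.3036, 0.3395]
eef_rot: [0.004, 0.985, 0.001, -0.174]
contact_force: [-0.1, 0.8, -1.1]
opening: 0.44
finger_force: 45.0
```

```bash
python3 -c "
from h import *
to(*hang(-.04,.32,0))
st=r.get_state();C=R.from_quat(st['eef_rot']);pe=C.apply(ET)+st['tool_pos'];print('pred eye',pe)
a=[]
for c in('top','scene'):
    s=snap(c,c+'2.png');w=cloud(s);p=np.asarray(s['pixels']).astype(int)
    m=(p.min(-1)>130)&(np.ptp(p,axis=-1)<25)&(w[...,2]>.28)&(np.linalg.norm(w-pe,axis=-1)<.05);q=w[m];print(c,m.sum())
    if m.sum()>20:
        print(q.mean(0),cv2.minAreaRect(q[:,:2].astype(np.float32)))
        print('plane',np.linalg.lstsq(np.c_[q[:,:2],np.ones(len(q))],q[:,2],rcond=None)[0])
    c0=R.from_quat(s['orientation']).inv().apply(pe-np.array(s['xyz']));u=int(c0[0]/c0[2]*s['fx']+s['cx']);v=int(c0[1]/c0[2]*s['fy']+s['cy']);print(u,v)
    i=cv2.imread('pics/'+c+'2.png');b=cv2.resize(i[max(v-60,0):max(v-60,0)+130,max(u-60,0):max(u-60,0)+130],(400,400),interpolation=cv2.INTER_CUBIC);a.append(b)
cv2.imwrite('pics/v2.png',np.hstack(a))
"
```

```text
t 9.65 pos [ 0.4322 -0.3036  0.3395] dp [-0.9 -2.4 -1. ] twist [ 0.003 -0.001 -0.007] q [ 0.98  0.82 -1.12  1.49  0.67  1.65  1.37] F [-0.1  0.8 -1.1] open 0.44
pred eye [ 0.52980256 -0.30331828  0.31922681]
top 284
[ 0.54715396 -0.31192794  0.322541  ] ((0.5470089912414551, -0.3084644377231598), (0.06786734610795975, 0.04994785785675049), 40.53110885620117)
plane [-0.00637902  0.01716797  0.33138647]
424 200
scene 144
[ 0.53328408 -0.31285251  0.32364116] ((0.5234816670417786, -0.3024887144565582), (0.06593117117881775, 0.07519500702619553), 88.30219268798828)
plane [ 0.00878696 -0.05011022  0.3032781 ]
192 129
```

View pics/v2.png

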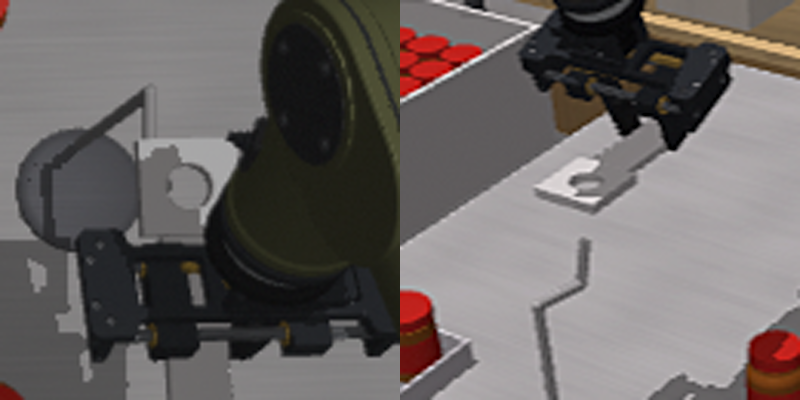

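The right crop shows the paddle level with its eye at (585,183), above the hook tip at (585,240), as predicted; the left crop shows the eye at (189,185). Now I tilt to 18° so the eye axis lines up with the upturned wire.

```bash
python3 -c "
from h import *
to(*hang(-.041,.290,18)); to(*hang(-.0245,.239,18))
print(hang(-.013,.2255,70)[0])"
```

```text
t 9.75 pos [ 0.4328 -0.302   0.34  ] dp [-19.2  -4.1  58. ] twist [ 0.002 -0.315 -0.003] q [ 0.98  0.81 -1.12  1.49  0.67  1.65  1.37] F [-0.2  0.  -1.4] open 0.441
t 9.75 pos [ 0.4328 -0.302   0.34  ] dp [-52.2  -4.1 100.2] twist [ 0.002 -0.315 -0.003] q [ 0.98  0.81 -1.12  1.49  0.67  1.65  1.37] F [-0.2  0.  -1.4] open 0.441
[ 0.50571115 -0.30597453  0.14060604]
```

Call:
step_arm:
  motion:
    - {"dp": [-5,-2,20],"twist": [0,-0.11,0],"hand": -1}
    - {"dp": [-12,-3,38],"twist": [0,-0.22,0],"hand": -1}
    - {"dp": [-19,-3,58],"twist": [0,-0.315,0],"hand": -1}
    - {"dp": [-19,-3,58],"twist": [0,-0.315,0],"hand": -1}
    - {"dp": [-19,-3,58],"twist": [0,-0.315,0],"hand": -1}

```text
clock: 10.38
tool_pos: [0.4317, -0.3056, 0.28]
eef_rot: [0.002, 1.0, 0.0, -0.017]
contact_force: [0.7, 0.1, -1.4]
opening: 0.441
finger_force: 45.0
```

```bash
python3 -c "
from h import *
to(*hang(-.041,.290,18)); to(*hang(-.0245,.239,18))
st=r.get_state();C=R.from_quat(st['eef_rot']);pe=C.apply(ET)+st['tool_pos'];print('pred eye',pe)
a=[]
for c in('top','scene'):
    s=snap(c,c+'3.png')
    f=lambda P:(lambda c0:np.array([c0[0]/c0[2]*s['fx']+s['cx'],c0[1]/c0[2]*s['fy']+s['cy']]))(R.from_quat(s['orientation']).inv().apply(np.array(P)-np.array(s['xyz'])))
    u,v=f(pe).astype(int);i=cv2.imread('pics/'+c+'3.png');o=np.array([u-35,v-35]);b=cv2.resize(i[o[1]:o[1]+70,o[0]:o[0]+70],(400,400),interpolation=cv2.INTER_CUBIC)
    for P,col in((pe,(255,0,0)),(S+[-.032,0,.262],(0,0,255))): 
        k=(f(P)-o+.5)*400/70;cv2.circle(b,tuple(int(x) for x in k),3,col,-1)
    a.append(b)
cv2.imwrite('pics/v3.png',np.hstack(a))
"
```

```text
t 10.38 pos [ 0.4317 -0.3056  0.28  ] dp [ 0.7 -0.4  1.1] twist [ 0.001  0.001 -0.004] q [ 1.16  0.8  -1.2   1.78  0.8   1.19  1.27] F [ 0.7  0.1 -1.4] open 0.441
t 10.38 pos [ 0.4317 -0.3056  0.28  ] dp [-17.5  -0.3  51.5] twist [ 0.001  0.001 -0.004] q [ 1.16  0.8  -1.2   1.78  0.8   1.19  1.27] F [ 0.7  0.1 -1.4] open 0.441
pred eye [ 0.53074308 -0.30503901  0.29111476]
```

View pics/v3.png

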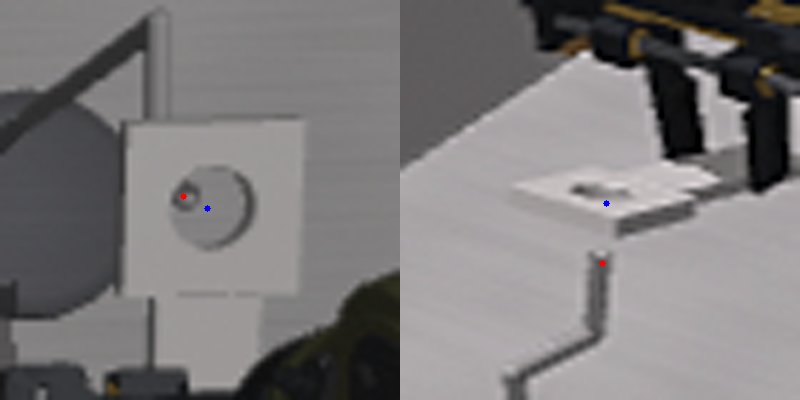

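The left crop shows the hook tip (185,195) inside the eye (centre 211,206). With parallax allowed for, the predicted markers match to about 1–2 mm. Now I slide it down along the wire.

Call:
step_arm:
  motion:
    - {"dp": [-4,0,12],"twist": [0,0,0],"hand": -1}
    - {"dp": [-8,0,24],"twist": [0,0,0],"hand": -1}
    - {"dp": [-12,0,36],"twist": [0,0,0],"hand": -1}
    - {"dp": [-16,0,47],"twist": [0,0,0],"hand": -1}
    - {"dp": [-16,0,47],"twist": [0,0,0],"hand": -1}

```text
clock: 11.1
tool_pos: [0.4447, -0.3062, 0.2304]
eef_rot: [0.002, 1.0, 0.001, -0.018]
contact_force: [-0.2, -0.1, -0.4]
opening: 0.445
finger_force: 45.0
```

```bash
python3 -c "
from h import *
for a in ((-.0245,.239,18),(-.0225,.234,30),(-.022,.2312,40),(-.0205,.2285,50),(-.019,.2267,59),(-.014,.2258,70)): to(*hang(*a))"|sed 's/ q .*F/ F/'
```

```text
t 11.1 pos [ 0.4447 -0.3062  0.2304] dp [-2.8  0.3  2.4] twist [ 0.002 -0.001 -0.005] F [-0.2 -0.1 -0.4] open 0.445
t 11.1 pos [ 0.4447 -0.3062  0.2304] dp [-10.1   0.3  27.5] twist [ 0.001 -0.211 -0.005] F [-0.2 -0.1 -0.4] open 0.445
t 11.1 pos [ 0.4447 -0.3062  0.2304] dp [-18.2   0.3  45.9] twist [ 0.001 -0.385 -0.005] F [-0.2 -0.1 -0.4] open 0.445
t 11.1 pos [ 0.4447 -0.3062  0.2304] dp [-29.9   0.3  62.7] twist [ 0.    -0.56  -0.005] F [-0.2 -0.1 -0.4] open 0.445
t 11.1 pos [ 0.4447 -0.3062  0.2304] dp [-42.5   0.3  75.6] twist [-0.    -0.717 -0.005] F [-0.2 -0.1 -0.4] open 0.445
t 11.1 pos [ 0.4447 -0.3062  0.2304] dp [-63.2   0.4  87.3] twist [-0.001 -0.909 -0.005] F [-0.2 -0.1 -0.4] open 0.445
```

Call:
step_arm:
  motion:
    - {"dp": [-6,0,14],"twist": [0,-0.1,0],"hand": -1}
    - {"dp": [-10,0,27],"twist": [0,-0.21,0],"hand": -1}
    - {"dp": [-14,0,37],"twist": [0,-0.3,0],"hand": -1}
    - {"dp": [-18,0,46],"twist": [0,-0.385,0],"hand": -1}
    - {"dp": [-18,0,46],"twist": [0,-0.385,0],"hand": -1}

```text
clock: 11.72
tool_pos: [0.4595, -0.3069, 0.1841]
eef_rot: [0.003, 0.985, -0.0, 0.173]
contact_force: [0.0, -0.8, -1.0]
opening: 0.439
finger_force: 45.0
```

```bash
python3 -c "
from h import *
for a in ((-.022,.2312,40),(-.0205,.2285,50),(-.019,.2267,59),(-.014,.2258,70)): to(*hang(*a))"
```

```text
t 11.72 pos [ 0.4595 -0.3069  0.1841] dp [-1.6  0.9  0.9] twist [-0.002 -0.002 -0.005] q [ 1.23  0.88 -1.08  2.09  1.36  0.6   0.85] F [ 0.  -0.8 -1. ] open 0.439
t 11.72 pos [ 0.4595 -0.3069  0.1841] dp [-6.1  1.  20.8] twist [-0.002 -0.177 -0.005] q [ 1.23  0.88 -1.08  2.09  1.36  0.6   0.85] F [ 0.  -0.8 -1. ] open 0.439
t 11.72 pos [ 0.4595 -0.3069  0.1841] dp [-13.    1.1  37.4] twist [-0.003 -0.334 -0.005] q [ 1.23  0.88 -1.08  2.09  1.36  0.6   0.85] F [ 0.  -0.8 -1. ] open 0.439
t 11.72 pos [ 0.4595 -0.3069  0.1841] dp [-27.8   1.2  56. ] twist [-0.003 -0.526 -0.005] q [ 1.23  0.88 -1.08  2.09  1.36  0.6   0.85] F [ 0.  -0.8 -1. ] open 0.439
```

Call:
step_arm:
  motion:
    - {"dp": [-3,0,10],"twist": [0,-0.09,0],"hand": -1}
    - {"dp": [-6,1,20],"twist": [0,-0.177,0],"hand": -1}
    - {"dp": [-9,1,29],"twist": [0,-0.255,0],"hand": -1}
    - {"dp": [-13,1,37],"twist": [0,-0.334,0],"hand": -1}
    - {"dp": [-13,1,37],"twist": [0,-0.334,0],"hand": -1}

```text
clock: 12.35
tool_pos: [0.486, -0.3062, 0.1534]
eef_rot: [0.004, 0.942, 0.0, 0.335]
contact_force: [1.1, -0.5, -0.7]
opening: 0.448
finger_force: 45.0
```

```bash
python3 -c "
from h import *
for a in ((-.019,.2267,59),(-.014,.2258,70),(-.01,.2245,76)): to(*hang(*a))"
```

```text
t 12.35 pos [ 0.486  -0.3062  0.1534] dp [ 1.2  0.2 -0.9] twist [-0.003  0.002 -0.008] q [ 1.35  1.13 -1.22  2.26  2.21  0.67  0.23] F [ 1.1 -0.5 -0.7] open 0.448
t 12.35 pos [ 0.486  -0.3062  0.1534] dp [-6.6  0.3 21.5] twist [-0.003 -0.19  -0.007] q [ 1.35  1.13 -1.22  2.26  2.21  0.67  0.23] F [ 1.1 -0.5 -0.7] open 0.448
t 12.35 pos [ 0.486  -0.3062  0.1534] dp [-12.9   0.4  34.7] twist [-0.004 -0.295 -0.007] q [ 1.35  1.13 -1.22  2.26  2.21  0.67  0.23] F [ 1.1 -0.5 -0.7] open 0.448
```

Call:
step_arm:
  motion:
    - {"dp": [-1,0,5],"twist": [0,-0.05,0],"hand": -1}
    - {"dp": [-3,0,11],"twist": [0,-0.1,0],"hand": -1}
    - {"dp": [-5,0,16],"twist": [0,-0.145,0],"hand": -1}
    - {"dp": [-7,0,21],"twist": [0,-0.19,0],"hand": -1}
    - {"dp": [-7,0,21],"twist": [0,-0.19,0],"hand": -1}

```text
clock: 12.98
tool_pos: [0.5054, -0.3064, 0.1426]
eef_rot: [0.003, 0.906, -0.001, 0.422]
contact_force: [-0.2, 0.8, -0.9]
opening: 0.446
finger_force: 45.0
```

```bash
python3 -c "
from h import *
for a in ((-.014,.2258,70),(-.010,.2225,78)): to(*hang(*a))
a=[]
for c,(u,v) in(('top',(415,195)),('scene',(190,170))):
    snap(c,c+'4.png');i=cv2.imread('pics/'+c+'4.png');a.append(cv2.resize(i[v-65:v+65,u-65:u+65],(400,400),interpolation=cv2.INTER_CUBIC))
cv2.imwrite('pics/v4.png',np.hstack(a))
"
```

```text
t 12.97 pos [ 0.5054 -0.3064  0.1426] dp [1.7 0.4 0.6] twist [-0.005 -0.001 -0.004] q [ 1.41  1.33 -1.31  2.31  2.49  0.81  0.17] F [-0.2  0.8 -0.9] open 0.446
t 12.97 pos [ 0.5054 -0.3064  0.1426] dp [-1.3  0.5 19.3] twist [-0.005 -0.14  -0.004] q [ 1.41  1.33 -1.31  2.31  2.49  0.81  0.17] F [-0.2  0.8 -0.9] open 0.446
```

View pics/v4.png

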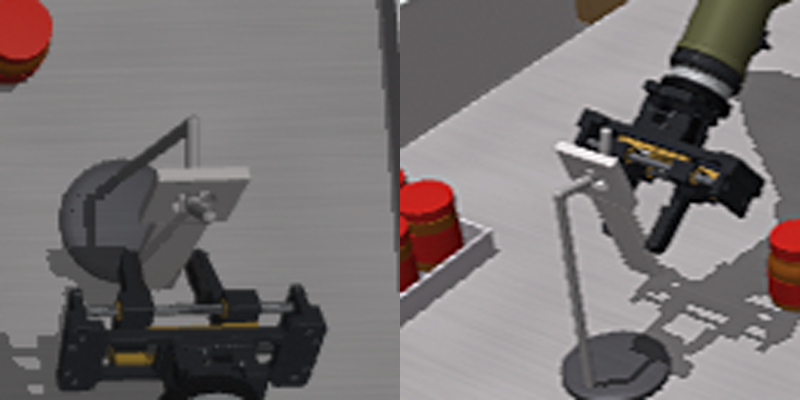

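The hook's bend passes through the eye: the tip shows on the robot side (610,140), the bar on the other (590,185). Tilt a bit more, lower onto the bar, then release.

Call:
step_arm:
  motion:
    - {"dp": [0,0,5],"twist": [0,-0.04,0],"hand": -1}
    - {"dp": [0,0,10],"twist": [0,-0.08,0],"hand": -1}
    - {"dp": [0,0,15],"twist": [0,-0.12,0],"hand": -1}
    - {"dp": [0,0,19],"twist": [0,-0.14,0],"hand": -1}
    - {"dp": [0,0,19],"twist": [0,-0.14,0],"hand": -1}

```text
clock: 13.7
tool_pos: [0.5198, -0.306, 0.1305]
eef_rot: [0.002, 0.874, -0.001, 0.485]
contact_force: [-0.6, 0.9, -0.9]
opening: 0.444
finger_force: 45.0
```

```bash
python3 -c "
from h import *
for a in ((-.010,.2225,78),(-.01,.218,78)): to(*hang(*a))"
```

```text
t 13.7 pos [ 0.5198 -0.306   0.1305] dp [-1.2  0.   0.8] twist [-0.004  0.001 -0.003] q [ 1.45  1.49 -1.34  2.32  2.69  0.87  0.18] F [-0.6  0.9 -0.9] open 0.444
t 13.7 pos [ 0.5198 -0.306   0.1305] dp [2.6 0.  3.1] twist [-0.004  0.001 -0.003] q [ 1.45  1.49 -1.34  2.32  2.69  0.87  0.18] F [-0.6  0.9 -0.9] open 0.444
```

Call:
step_arm:
  motion:
    - {"dp": [1.5,0,1.5],"twist": [0,0,0],"hand": -1}
    - {"dp": [2.6,0,3],"twist": [0,0,0],"hand": -1}
    - {"dp": [2.6,0,3],"twist": [0,0,0],"hand": -1}
    - {"dp": [2.6,0,3],"twist": [0,0,0],"hand": 0.1}
    - {"dp": [2.6,0,3],"twist": [0,0,0],"hand": 0.3}

```text
clock: 14.32
tool_pos: [0.5202, -0.3057, 0.126]
eef_rot: [0.003, 0.875, -0.001, 0.485]
contact_force: [-0.0, -1.1, -0.5]
opening: 0.635
finger_force: 0.0
```

Call:
step_arm:
  motion:
    - {"dp": [0,0,0],"twist": [0,0,0],"hand": 0.6}
    - {"dp": [0,0,0],"twist": [0,0,0],"hand": 0.8}
    - {"dp": [0,0,-5],"twist": [0,0,0],"hand": 0.8}
    - {"dp": [0,0,-15],"twist": [0,0,0],"hand": 0.8}
    - {"dp": [0,0,-30],"twist": [0,0,0],"hand": 0.8}

```text
clock: 14.95
tool_pos: [0.4945, -0.3055, 0.1431]
eef_rot: [0.002, 0.874, -0.001, 0.486]
contact_force: [0.4, 0.2, 1.0]
opening: 0.899
finger_force: 0.0
```

Call:
step_arm:
  motion:
    - {"dp": [0,0,-15],"twist": [0,0,0],"hand": 0.8}
    - {"dp": [0,0,-30],"twist": [0,0,0],"hand": 0.8}
    - {"dp": [0,0,-40],"twist": [0,0,0],"hand": 0.8}
    - {"dp": [0,0,-40],"twist": [0,0,0],"hand": 0.8}
    - {"dp": [0,0,-40],"twist": [0,0,0],"hand": 0.8}

```text
clock: 15.58
tool_pos: [0.4615, -0.3058, 0.1637]
eef_rot: [0.003, 0.874, -0.001, 0.486]
contact_force: [-0.5, 0.5, -0.1]
opening: 0.895
finger_force: 0.0
```

```bash
python3 -c "
from h import *
to(*hang(-.01,.218,78))
a=[]
for c,(u,v) in(('top',(415,195)),('scene',(190,170))):
    s=snap(c,c+'5.png');i=cv2.imread('pics/'+c+'5.png');a.append(cv2.resize(i[v-65:v+65,u-65:u+65],(400,400),interpolation=cv2.INTER_CUBIC))
    print([(np.round(towold(s,d['at']),3).tolist(),round(d['score'],2)) for d in r.search_frame(c,'paddle')[:2]],[(np.round(towold(s,d['at']),3).tolist(),round(d['score'],2)) for d in r.search_frame(c,'eye')[:2]])
cv2.imwrite('pics/v5.png',np.hstack(a))
"
```

```text
t 15.57 pos [ 0.4615 -0.3058  0.1637] dp [ 0.   0.1 70.1] twist [-0.005  0.002 -0.003] q [ 1.55  1.41 -1.37  2.43  2.67  0.86  0.15] F [-0.5  0.5 -0.1] open 0.895
[([0.565, -0.297, 0.252], 0.64), ([0.557, 0.339, 0.058], 0.36)] [([0.562, -0.3, 0.25], 0.69)]
[([0.568, -0.302, 0.187], 0.77)] [([0.569, -0.302, 0.179], 0.7), ([0.589, -0.302, 0.012], 0.52)]
```

View pics/v5.png

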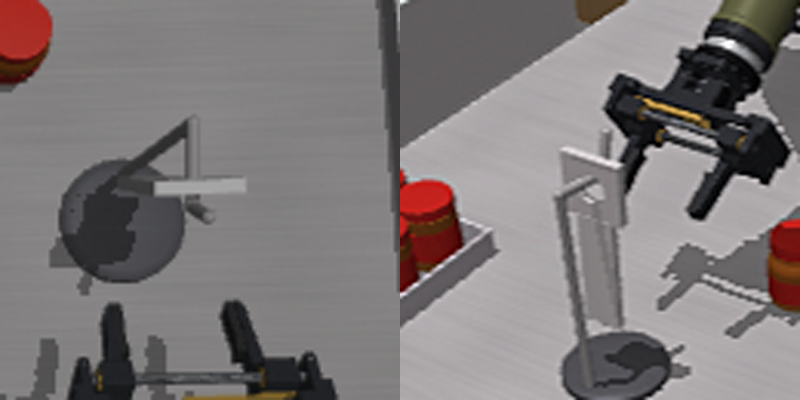

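The paddle hangs plumb on the bar, gripper clear. Let it settle.

Call:
step_arm:
  motion:
    - {"dp": [0,0,0],"twist": [0,0,0],"hand": 0.8}
    - {"dp": [0,0,0],"twist": [0,0,0],"hand": 0.8}
    - {"dp": [0,0,0],"twist": [0,0,0],"hand": 0.8}
    - {"dp": [0,0,0],"twist": [0,0,0],"hand": 0.8}
    - {"dp": [0,0,0],"twist": [0,0,0],"hand": 0.8}

```text
clock: 16.5
tool_pos: [0.4613, -0.3055, 0.1638]
eef_rot: [0.002, 0.874, -0.001, 0.486]
contact_force: [-0.6, -0.4, -0.3]
opening: 0.899
finger_force: 0.0
```

```bash
python3 -c "
from h import *
def f():
    w=cloud(snap('scene'));k=(abs(w[...,1]+.305)<.04)&(w[...,2]>.06)&(abs(w[...,0]-.566)<.038)&(w[...,2]<.27)
    o=[]
    for lo,hi in((.08,.13),(.13,.18),(.2,.25)):
        q=w[k&(w[...,2]>lo)&(w[...,2]<hi)]; o+=[len(q),np.median(q[:,0]).round(4),np.median(q[:,1]).round(4)]
    print(o, 'top',np.nanmax(w[...,2][k&(w[...,0]>.555)&(abs(w[...,1]+.305)>.012)]).round(4))
for _ in range(40):
    s=r.snapshot('top') if _%10 else f()
print(r.get_state()['clock'])"
```

```text
[160, np.float64(0.5642), np.float64(-0.3032), 174, np.float64(0.5652), np.float64(-0.3033), 291, np.float64(0.5663), np.float64(-0.3027)] top 0.2537
[174, np.float64(0.5769), np.float64(-0.3045), 182, np.float64(0.5728), np.float64(-0.3038), 310, np.float64(0.5674), np.float64(-0.302)] top 0.2539
[172, np.float64(0.5806), np.float64(-0.3034), 192, np.float64(0.5753), np.float64(-0.3038), 321, np.float64(0.5674), np.float64(-0.3018)] top 0.2537
[165, np.float64(0.5741), np.float64(-0.3042), 183, np.float64(0.5709), np.float64(-0.3032), 305, np.float64(0.5667), np.float64(-0.302)] top 0.2544
18.5
```

Call:
step_arm:
  motion:
    - {"dp": [0,0,0],"twist": [0,0,0],"hand": 0.8}
    - {"dp": [0,0,0],"twist": [0,0,0],"hand": 0.8}
    - {"dp": [0,0,0],"twist": [0,0,0],"hand": 0.8}
    - {"dp": [0,0,0],"twist": [0,0,0],"hand": 0.8}
    - {"dp": [0,0,0],"twist": [0,0,0],"hand": 0.8}

```text
clock: 19.12
tool_pos: [0.4613, -0.3055, 0.1638]
eef_rot: [0.002, 0.874, -0.001, 0.486]
contact_force: [-0.2, -0.1, -0.0]
opening: 0.898
finger_force: 0.0
```

Call:
step_arm:
  motion:
    - {"dp": [0,0,0],"twist": [0,0,0],"hand": 0.8}
    - {"dp": [0,0,0],"twist": [0,0,0],"hand": 0.8}
    - {"dp": [0,0,0],"twist": [0,0,0],"hand": 0.8}
    - {"dp": [0,0,0],"twist": [0,0,0],"hand": 0.8}
    - {"dp": [0,0,0],"twist": [0,0,0],"hand": 0.8}

```text
clock: 19.75
tool_pos: [0.4613, -0.3055, 0.1637]
eef_rot: [0.002, 0.874, -0.001, 0.486]
contact_force: [0.3, -0.3, -0.5]
opening: 0.9
finger_force: 0.0
```

Call:
step_arm:
  motion:
    - {"dp": [0,0,0],"twist": [0,0,0],"hand": 0.8}
    - {"dp": [0,0,0],"twist": [0,0,0],"hand": 0.8}
    - {"dp": [0,0,0],"twist": [0,0,0],"hand": 0.8}
    - {"dp": [0,0,0],"twist": [0,0,0],"hand": 0.8}
    - {"dp": [0,0,0],"twist": [0,0,0],"hand": 0.8}

```text
clock: 20.38
tool_pos: [0.4612, -0.3055, 0.1638]
eef_rot: [0.002, 0.874, -0.001, 0.486]
contact_force: [-0.1, -0.3, 0.4]
opening: 0.902
finger_force: 0.0
```

Call:
step_arm:
  motion:
    - {"dp": [0,0,0],"twist": [0,0,0],"hand": 0.8}
    - {"dp": [0,0,0],"twist": [0,0,0],"hand": 0.8}
    - {"dp": [0,0,0],"twist": [0,0,0],"hand": 0.8}
    - {"dp": [0,0,0],"twist": [0,0,0],"hand": 0.8}
    - {"dp": [0,0,0],"twist": [0,0,0],"hand": 0.8}

```text
clock: 21.0
tool_pos: [0.4613, -0.3055, 0.1638]
eef_rot: [0.002, 0.874, -0.001, 0.486]
contact_force: [0.4, 0.5, -0.7]
opening: 0.9
finger_force: 0.0
```

Call:
step_arm:
  motion:
    - {"dp": [0,0,0],"twist": [0,0,0],"hand": 0.8}
    - {"dp": [0,0,0],"twist": [0,0,0],"hand": 0.8}
    - {"dp": [0,0,0],"twist": [0,0,0],"hand": 0.8}
    - {"dp": [0,0,0],"twist": [0,0,0],"hand": 0.8}
    - {"dp": [0,0,0],"twist": [0,0,0],"hand": 0.8}

```text
clock: 21.62
tool_pos: [0.4613, -0.3055, 0.1638]
eef_rot: [0.002, 0.874, -0.001, 0.486]
contact_force: [0.1, -0.3, -0.4]
opening: 0.895
finger_force: 0.0
```

Call:
step_arm:
  motion:
    - {"dp": [0,0,0],"twist": [0,0,0],"hand": 0.8}
    - {"dp": [0,0,0],"twist": [0,0,0],"hand": 0.8}
    - {"dp": [0,0,0],"twist": [0,0,0],"hand": 0.8}
    - {"dp": [0,0,0],"twist": [0,0,0],"hand": 0.8}
    - {"dp": [0,0,0],"twist": [0,0,0],"hand": 0.8}

```text
clock: 22.25
tool_pos: [0.4613, -0.3055, 0.1638]
eef_rot: [0.002, 0.874, -0.001, 0.486]
contact_force: [-0.6, -0.2, -0.6]
opening: 0.899
finger_force: 0.0
```

```bash
python3 -c "
from h import *
def f():
    w=cloud(snap('scene'));k=(abs(w[...,1]+.305)<.04)&(w[...,2]>.06)&(abs(w[...,0]-.566)<.038)
    o=[]
    for lo,hi in((.08,.13),(.2,.25)):
        q=w[k&(w[...,2]>lo)&(w[...,2]<hi)]; o+=[np.median(q[:,0]).round(4),np.mean(q[:,0]).round(4)]
    return o
for _ in range(20): print(*f())
print(r.get_state()['clock'])"
```

```text
0.5748 0.5744 0.5671 0.5673
0.5745 0.5745 0.567 0.5676
0.5746 0.5742 0.5669 0.5672
0.5748 0.5745 0.567 0.5675
0.5747 0.5741 0.5668 0.5673
0.5745 0.5742 0.5667 0.5675
0.5744 0.5742 0.5672 0.5677
0.5746 0.5744 0.567 0.5676
0.5748 0.5745 0.567 0.5676
0.5749 0.5744 0.5671 0.5677
0.5745 0.5743 0.5671 0.5675
0.5746 0.5743 0.5668 0.5675
0.5745 0.574 0.5668 0.5676
0.5744 0.5745 0.5672 0.5675
0.5744 0.574 0.5671 0.5674
0.5745 0.5744 0.5669 0.5676
0.5746 0.5743 0.567 0.5676
0.5746 0.5743 0.5668 0.5674
0.5745 0.5743 0.5669 0.5675
0.5745 0.5745 0.567 0.5674
23.25
```

```bash
python3 -c "
from plant import r
print(r.finish_job())"
```

```text
the job is handed in; nothing more can be done
None
```

The lever is thrown fully over to off, and the paddle hangs still and free by its eye on the hook; I handed the job in at about 23 s, and no verdict came back.

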